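# Close the spice grinder with its bayonet lid and hold it on pulse

## Task

Fit the loose lid on the spice grinder: set it square over the mouth with its two lugs in the two notches, press it down against the spring until it sits level and fully home, and keep it down while you turn it clockwise (seen from above) to the pulse position, halfway to the lock, with the lid's pointers in the middle of the wide steel marks on the collar. The lid must never click past into the lock, which would leave the grinder running. Finish while still holding the lid gripped, level and down in the pulse position, because it springs back when let go; leave everything else on the worktop where it stands.

Things in the scene. Friction and masses are not known exactly. Their poses are not given: they have to be found in the camera images.
- grinder: Spice grinder fixed by a suction foot: steel cylinder, black collar 100 mm wide, rim 105 mm up. Origin: centre of underside. Mouth 72 mm wide, rim 5 mm thick, cut by two notches 14 mm wide, 43 mm out from the axis, on the +x and -x sides. Steel marks outside the collar, twice: narrow rib at each notch (0 deg), clockwise from it a wide rib (pulse, 26 to 44 deg) and two narrow ribs (lock, 69 deg)
- grinder_mouth (a point): Centre of the grinder's mouth at the rim's top, 105 mm above its underside; axes of the grinder, z up. Only with its lugs in the notches, its x axis along this x axis (either way round), does the lid enter. 7.5 mm below the rim's top a grey spring pad catches the lugs: there the lid's underside stands 9 mm below this point, and 14 mm below it when fully home, with its disc on the rim
- lid: Black lid, 92 mm wide, 48 mm tall, 0.09 kg, right way up. Origin: centre of underside. Plug 68 mm wide, 14 mm deep, with a lug 10 mm wide at +x and -x (40.5 mm out, 1.5 to 7.5 mm above the underside); disc 14 to 22 mm up; on it a grip bar along x, 62 x 18 mm, 22 to 48 mm up, with a steel pointer at each end. The same after half a turn. Play 1.8 mm round the plug, 2 mm beside each lug
- lid_grip (a point): Point on the lid's axis 44 mm above its underside, 4 mm below the top of the grip bar; axes of the lid. A TCP height for pinching the bar across y with the fingertips just clear of the disc. Pressing the lid home takes 4 N at first, 8 N at the end of the 5 mm; only then can it turn. Once turned, lugs under the rim, the pad can lift it by 1.5 mm at most. If let go it turns back
- switch_ring (a joint): Ring in the grinder that the lid's lugs push round, rad, 0 at rest, growing clockwise from above. The lid turns freely for about 0.05 rad, then takes it along: pulse (lid 0.61 rad, 35 deg, from the notches) reads about 0.56. Its spring turns the lid back with 0.06 N m at first, 0.13 N m at pulse. From 0.82 spring balls resist more; past 0.96 the lid clicks over them and locks at about 1.1
- tin: closed food tin, 86 mm wide, 40 mm tall (not the lid); a bystander, to be left where it stands. Origin: centre of its underside
- mug: mug, 92 mm wide, 95 mm tall, on the drainer of the sink; a bystander, to be left where it stands. Origin: centre of its underside
- cup: small white barrel cup, 62 mm wide, 87 mm tall; a bystander, to be left where it stands. Origin: centre of its underside
- steel_jug: small steel milk jug, 57 mm wide, 65 mm tall; a bystander, to be left where it stands. Origin: centre of its underside
- garlic: bulb of garlic, 50 mm across; a bystander, to be left where it stands. Origin: centre of its underside
- fork: steel fork lying flat, 196 mm long, 13 mm thick; a bystander, to be left where it stands. Origin: centre of its underside
- timer: round wind-up kitchen timer, 65 mm wide, 58 mm tall, with a low bar on top (not the lid); a bystander, to be left where it stands. Origin: centre of its underside

How it is judged:
On the way:
1. the lid is pressed fully home and level, lugs in the notches, before it is turned (z of lid in the frame of grinder between 0.0885 and 0.0936 m and horizontal distance between lid and grinder below 0.004 m and angle between lid's own z axis and vertical below 0.06 rad and value of joint switch_ring below 0.12 rad), for 0.1 s.
At the end, for the whole second after the job is handed in: Fingers hold the lid (over 2 N), at rest in the grinder: home within 2.6 mm, centred within 4 mm, level within 0.06 rad, turned to pulse (ring between 0.40 and 0.72 rad: the lid 35 degrees plus or minus 9), never locked; bystanders within 30 mm of their starts (z of lid in the frame of grinder between 0.0885 and 0.0936 m and horizontal distance between lid and grinder below 0.004 m and angle between lid's own z axis and vertical below 0.06 rad and value of joint switch_ring between 0.4 and 0.72 rad and velocity of joint switch_ring between -0.2 and 0.2 rad/s and contact force between the fingers and lid above 2 N and distance of each of tin, mug, cup, steel_jug, garlic, fork, timer from where it was at the start of the episode below 0.03 m); the arm keeps its last pose, push and grip.
It fails at once if the lid clicks past into the lock (value of joint switch_ring above 0.97 rad).
It fails at once if a bystander is knocked over or shoved away (distance of any of tin, mug, cup, steel_jug, garlic, fork, timer from where it was at the start of the episode above 0.03 m).
It also fails if it takes over 48 s, if anything falls off the work surface, if the arm or the gripper's body presses on something with over 40 N, if the wrist force passes 120 N, or if a joint passes its speed limit or range.

## Robot

A 6-joint arm with a two-finger parallel gripper is mounted at the origin on a cart in front of the work surface, level with it; the furniture and walls round the work are solid. World frame = base frame: x ahead of the robot, y to its left, z up, the work surface at z = 0. Lengths are in m, angles in rad, forces in N, time in s.
With the tool pointing down it reaches from about 0.35 to 0.975 m from the base axis. Payload 4.9 kg.
Tool frame: the origin (TCP) lies between the finger pads, 19 mm behind the fingertips; this is the grasp point; z points along the fingers, y is the line along which they close (so a half turn about z gives the same grasp; the last joint's range is limited). The gripper opens to 85 mm and grips with 20 to 120 N. Pads are 22 mm wide; open, the fingers measure 114 mm over their backs; the gripper's body (76 mm by 85 mm) begins 54 mm behind the grasp point. The pads swing forward as they close: fully open they stand 13 mm farther back than shut.
Start: joints at [-1.455, 0.053, 1.613, -0, 1.476, -0.119], TCP at [0.145, -0.608, 0.25] pointing down, gripper open.
Joint ranges: [-3.01, 3.01], [-1.01, 2.22], [0.06, 2.58], [-1.02, 4.17], [0.09, 2.62], [-3.14, 3.14]. Speed limits (rad/s): [2.57, 2.57, 3.14, 3.14, 3.14, 3.14].

## Interface

Orientations are given as a rotation vector (axis times angle).
In Python, from station import status, imaging, order gives the robot as it stands.
- The arm moves only by the tool arm_command, never from a script. Its argument "increments" is a list of rows, each an object with "slide": the shift along the tool's x, y, z in m, a list of three; "spin": the turn about the tool's z in degrees; "gripper": the opening, from -1 (shut) to 1 (fully open). In form: [{"slide": [x, y, z], "spin": spin, "gripper": gripper}, ...]. A call has 1 to 8 rows; each row is the pose to reach, as a shift and turn from the pose commanded when the call began, along the tool's axes at that moment; what a row does not reach only later rows make up. A row lasts 1/12 s, in which the tool goes at most 41.7 mm and 7.16 degrees, less where a joint would pass 70% of its speed; a pose out of reach is approached as far as the arm can. A call with a gripper value outside its range is refused whole. The fingers move at their own pace and stop on an object; "newtons" is the grip in N (left out, the last holds). Time passes only in rows, so rows that repeat a pose let the fingers close. It gives the time, the measured TCP pose, the force, the opening and the grip force at its end, in the units of the state.
- status.get_obs(): the state, without advancing time (a new reading comes with each control period).
- imaging.get_image(name): name is "side" or "top" or "wrist"; returns a dict with "frame" (480x640x3 uint8, red, green, blue), "vfov" (degrees; the focal length in pixels is half the picture's height over the tangent of half this angle, whatever the lens; pixels are square), "cx", "cy" (the principal point, pixels), "k1" (the pictures are not rectified: a ray, as slopes to the right and down, at radius r is drawn at 1 + k1 r^2 times it, then the intrinsics apply), "view" (4x4, takes a point from world to camera coordinates); the wrist camera has in their place "mount" (4x4, takes a point from camera to tool coordinates, whose origin is the TCP and whose axes are the flange's). Camera axes: x right, y up, looking along -z (the intrinsics and any distortion apply to the point x, -y, -z); pixel columns grow to the right and rows downward; lengths in m; the calibration is good to about 2 mm. A picture is of the moment at which its call begins: read the wrist's pose just before it. There is no depth.
- order.finish_job(): hands the job in; it is judged then, once.
The state is a dict: "t": time; "q": joint angles; "dq": joint speeds; "effort": joint torques, N m; "tool_pos": TCP position; "tool_rot": TCP orientation; "contact_force": force on the tool from outside, world axes, zero at the start; "wrist_torque": the same for the moment, N m; "opening": finger opening in m; "grip_force": force on a finger pad.
Only numpy, scipy, OpenCV 4.12 (cv2) and the standard library are available. Lean on these libraries where they do the work, as an engineer would, in place of code of your own. Each camera call takes 0.05 s, during which the arm holds its last target. There are 200 camera calls.

## Working session

There is one attempt and no reset: what is moved stays moved. The work goes in short steps, Python scripts to look and compute and a tool call to move; the robot and the scene stay as the last step left them, time stands still between calls to the robot, and variables do not carry over. Pictures are saved under pics/ and viewed, at most 10 in all, crops included, and the job is handed in when it is done.

Besides the shell and the picture viewer there is one more tool, called by a JSON object that holds its "name" and its "arguments". arm_command: Moves the arm, as the interface text tells. Its arguments: {"type":"object","properties":{"increments":{"type":"array","items":{"type":"object","properties":{"slide":{"type":"array","items":{"type":"number"}},"spin":{"type":"number"},"gripper":{"type":"number"}}}},"newtons":{"type":"number"}},"required":["increments"]}

```bash
mkdir -p pics; cat > h.py <<'E'
import numpy as np, cv2
from station import status, imaging, order
from scipy.spatial.transform import Rotation as R
def grab(n):
    o=status.get_obs(); im=imaging.get_image(n)
    if n=='wrist':
        T=np.eye(4);T[:3,:3]=R.from_rotvec(o['tool_rot']).as_matrix();T[:3,3]=o['tool_pos']
        c2w=T@np.array(im['mount'])
    else: c2w=np.linalg.inv(np.array(im['view']))
    cam=dict(c2w=c2w,f=240/np.tan(np.radians(im['vfov'])/2),cx=im['cx'],cy=im['cy'],k1=im['k1'])
    return im['frame'],cam
def ray(cam,u,v):
    d=np.array([(u-cam['cx'])/cam['f'],(v-cam['cy'])/cam['f']]); s=d.copy()
    for _ in range(30): s=d/(1+cam['k1']*(s@s))
    return cam['c2w'][:3,3],cam['c2w'][:3,:3]@np.array([s[0],-s[1],-1])
def at(cam,u,v,z):
    o,d=ray(cam,u,v); return o+d*(z-o[2])/d[2]
def proj(cam,p):
    q=np.linalg.inv(cam['c2w'])@np.append(p,1); s=np.array([q[0],-q[1]])/-q[2]
    s=s*(1+cam['k1']*(s@s)); return s*cam['f']+[cam['cx'],cam['cy']]
def save(n,f): cv2.imwrite('pics/'+n,f[:,:,::-1])
E
python3 - <<'E'
from h import *
import pickle
for n in('top','side'):
    f,c=grab(n); save(n+'0.png',f); pickle.dump((f,c),open(n+'.pkl','wb')); print(n,c['c2w'][:3,3],c['f'])
print(status.get_obs())
E
```

```text
top [ 0.34237206 -0.0440444   1.25255889] 546.3520734176786
side [ 0.60934858 -1.30934408  0.71325892] 590.7357667763605
{'t': 0.1, 'q': array([-1.45500761e+00,  5.33072314e-02,  1.61417184e+00, -1.07353382e-05,
        1.47597104e+00, -1.19013923e-01]), 'dq': array([-0.00041401, -0.00142579, -0.00395028,  0.00106934, -0.00098904,
        0.00148929]), 'effort': array([ 4.78968796e-04, -3.94907212e+01, -3.71362424e+01, -1.25316178e-04,
        3.95401090e-03, -1.34561343e-06]), 'tool_pos': array([ 0.1453347 , -0.60732469,  0.2488667 ]), 'tool_rot': array([-3.11812223e+00, -3.67764479e-01,  1.20735422e-05]), 'contact_force': array([-0.46661188, -0.6374153 , -0.46873958]), 'wrist_torque': array([-0.00915957, -0.01364645,  0.05391667]), 'grip_force': 0.0, 'opening': 0.08574799680788012}
```

View pics/top0.png

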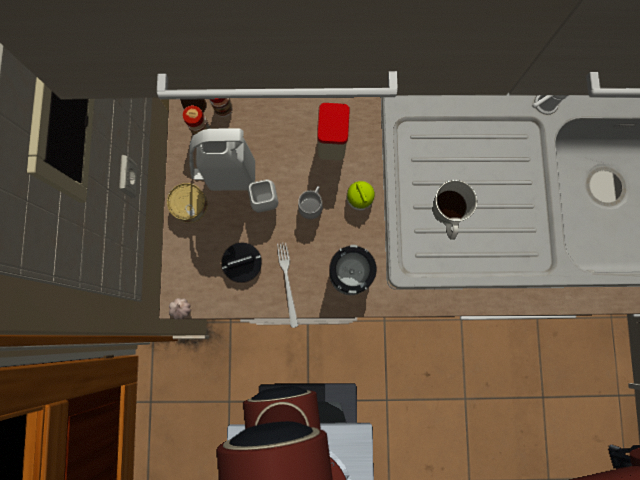

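View pics/side0.png

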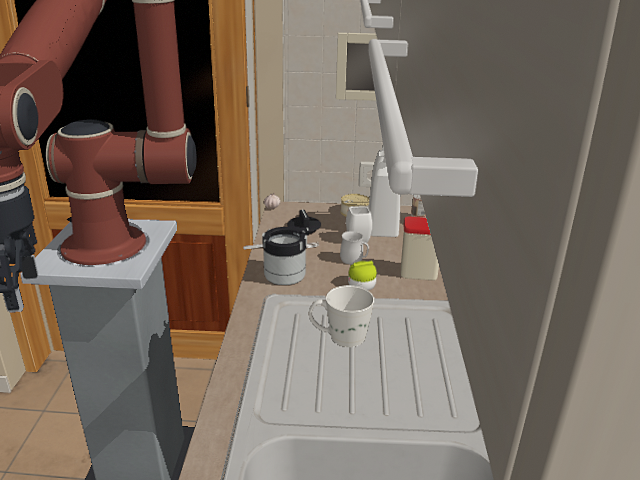

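Top view: the lid is at about (241,262) with its bar along the image's x, and the grinder is at about (352,270). The timer (green), jug, cup and tin stand further back, and the fork lies between the lid and the grinder. I'll enlarge this area.

```bash
python3 - <<'E'
from h import *
import pickle
f,c=pickle.load(open('top.pkl','rb'))
a=cv2.resize(f[232:302,206:281],None,fx=5.3,fy=5.3,interpolation=cv2.INTER_CUBIC)
b=cv2.resize(f[232:302,316:391],None,fx=5.3,fy=5.3,interpolation=cv2.INTER_CUBIC)
save('crop1.png',np.hstack([a,b])); print(a.shape)
print(at(c,241,262,.022),at(c,352,269,.105),at(c,285,243,.013),at(c,293,325,.013))
E
```

```text
(371, 398, 3)
[0.50818402 0.13182307 0.022     ] [ 0.47993284 -0.11469629  0.105     ] [0.55253075 0.03255925 0.013     ] [0.36615631 0.01428994 0.013     ]
```

View pics/crop1.png

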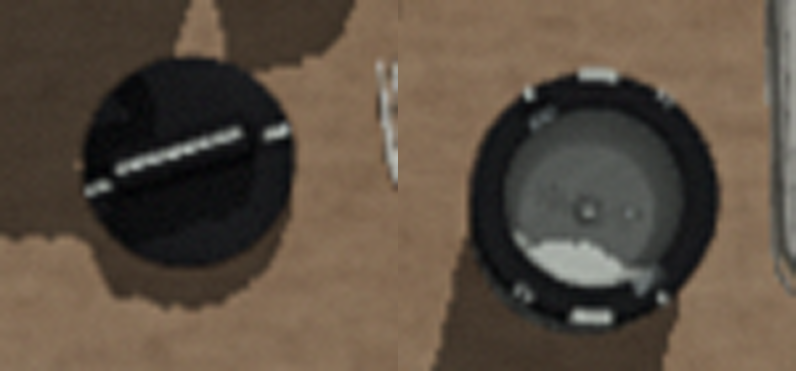

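Enlarged crop: the lid disc is centred near (189,162), with pointers at (98,188) and (277,131), so lid yaw is about -18°. The grinder's wide marks are at (598,75) and (592,317). The notch ribs are upper left (530,93) and lower right (663,298), and the lock ribs are the other pair, so notch yaw is about 33°. I'll go over the grinder for a closer look.

{"name": "arm_command", "arguments": {"increments": [{"slide":[0.04,-0.0365,-0.005],"spin":-5,"gripper":1},{"slide":[0.08,-0.073,-0.01],"spin":-10,"gripper":1},{"slide":[0.11,-0.1,-0.03],"spin":-15,"gripper":1},{"slide":[0.137,-0.125,-0.04],"spin":-20,"gripper":1},{"slide":[0.165,-0.15,-0.05],"spin":-20,"gripper":1},{"slide":[0.192,-0.175,-0.05],"spin":-20,"gripper":1},{"slide":[0.22,-0.2,-0.05],"spin":-20,"gripper":1}]}}

```text
t: 0.68
tool_pos: [0.3069, -0.3704, 0.3008]
tool_rot: [3.007, 0.902, 0.001]
contact_force: [1.1, 0.4, 0.0]
opening: 0.0855
grip_force: 0.0
```

{"name": "arm_command", "arguments": {"increments": [{"slide":[0.033,-0.0215,0],"spin":0,"gripper":1},{"slide":[0.067,-0.043,0],"spin":0,"gripper":1},{"slide":[0.1,-0.065,0],"spin":0,"gripper":1},{"slide":[0.134,-0.086,0],"spin":0,"gripper":1},{"slide":[0.168,-0.108,0],"spin":0,"gripper":1},{"slide":[0.2,-0.13,0],"spin":0,"gripper":1},{"slide":[0.235,-0.151,0],"spin":0,"gripper":1},{"slide":[0.235,-0.151,0],"spin":0,"gripper":1}]}}

```text
t: 1.35
tool_pos: [0.4205, -0.1105, 0.2993]
tool_rot: [-3.002, -0.918, -0.003]
contact_force: [-0.6, -0.1, 0.0]
opening: 0.0856
grip_force: 0.0
```

```bash
python3 - <<'E'
from h import *
import pickle
f,c=grab('wrist'); save('w1.png',f); pickle.dump((f,c),open('w1.pkl','wb')); print(c['c2w'],c['f'],c['k1'])
o=status.get_obs();print(o['t'],o['tool_pos'],o['tool_rot'],proj(c,[.48,-.115,.105]))
E
```

```text
[[ 0.55929479  0.79692304  0.22826083  0.47820418]
 [-0.82896451  0.53856175  0.1508943  -0.07087255]
 [-0.00268141 -0.27361452  0.96183569  0.4239154 ]
 [ 0.          0.          0.          1.        ]] 348.32288236684786 -0.0067463599312987945
1.4 [ 0.41966543 -0.11309643  0.29924417] [-3.00464334e+00 -9.14927497e-01  4.19018912e-04] [365.10310097 167.20136863]
```

View pics/w1.png

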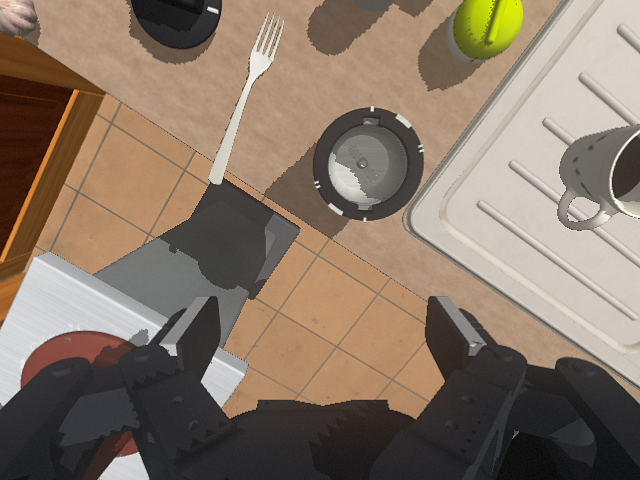

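The wrist view shows the grinder at (368,163). Its notches are near (370,119) and (366,208), the wide pulse marks at (402,123) and (335,209), and the lock double ribs at (419,146) and (317,184). I'll enlarge it.

```bash
python3 - <<'E'
from h import *
import pickle
f,c=pickle.load(open('w1.pkl','rb'))
save('crop2.png',cv2.resize(f[100:226,306:432],None,fx=4.7,fy=4.7,interpolation=cv2.INTER_CUBIC))
E
```

```text
(no output)
```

View pics/crop2.png

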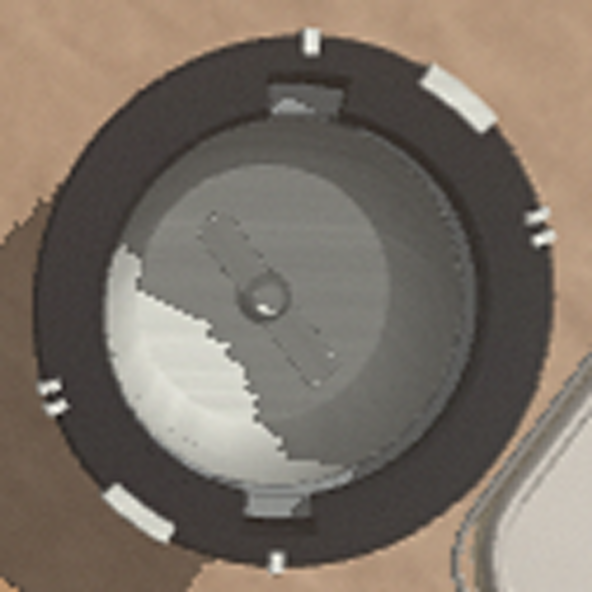

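```bash
python3 - <<'E'
from h import *
import pickle
f,c=pickle.load(open('w1.pkl','rb'))
P=lambda x,y,z:at(c,306+(x+.5)/4.7-.5,100+(y+.5)/4.7-.5,z)[:2]
for z in(.1,.105):
  for a,b,o in(((311.5,41),(277,563),0),((459,97),(139,514),35),((539,226),(52,397),69)):
    p=P(*a,z);q=P(*b,z);d=p-q;print(z,(p+q)/2,np.linalg.norm(d),np.degrees(np.arctan2(d[1],d[0]))+o)
  p=P(308,80,z);q=P(280,530,z);d=p-q;print('notch outer',(p+q)/2,np.linalg.norm(d),np.degrees(np.arctan2(d[1],d[0])))
t=pickle.load(open('top.pkl','rb'))[1]
Q=lambda x,y,z:at(t,316+(x-398+.5)/5.3-.5,232+(y+.5)/5.3-.5,z)[:2]
p,q=Q(598,75,.105),Q(592,317,.105);print('top',(p+q)/2,np.linalg.norm(p-q))
# lid from top
Q=lambda x,y,z:at(t,206+(x+.5)/5.3-.5,232+(y+.5)/5.3-.5,z)[:2]
p,q=Q(98,188,.022),Q(277,131,.022);d=q-p;print('lid',(p+q)/2,np.linalg.norm(d),np.degrees(np.arctan2(d[1],d[0])),Q(189,162,.022))
E
```

```text
0.1 [ 0.48226957 -0.11740327] 0.09935146467353269 32.18607469056186
0.1 [ 0.48234878 -0.1173594 ] 0.09905106168775493 32.28828111155174
0.1 [ 0.48216597 -0.1171345 ] 0.09889929596546203 32.271076679268454
notch outer [ 0.48223673 -0.11741741] 0.08567773822708287 32.4116135707157
0.105 [ 0.48220681 -0.11668502] 0.09781786260081628 32.186074690561846
0.105 [ 0.4822848  -0.11664183] 0.0975220966744231 32.28828111155174
0.105 [ 0.48210482 -0.11642039] 0.09737267362747012 32.27107667926846
notch outer [ 0.48217448 -0.11669894] 0.08435520556626634 32.411613570715694
top [ 0.48118357 -0.11635072] 0.0970229260689751
lid [0.50891208 0.13184912] 0.08002806153180846 -72.59780805685791 [0.50781208 0.13123793]
```

{"name": "arm_command", "arguments": {"increments": [{"slide":[0.03,-0.018,0.0],"spin":-7,"gripper":1},{"slide":[0.06,-0.037,0.01],"spin":-14,"gripper":1},{"slide":[0.09,-0.056,0.02],"spin":-21,"gripper":1},{"slide":[0.12,-0.075,0.03],"spin":-28,"gripper":1},{"slide":[0.15,-0.094,0.04],"spin":-35,"gripper":1},{"slide":[0.18,-0.113,0.05],"spin":-42,"gripper":1},{"slide":[0.198,-0.124,0.05],"spin":-49,"gripper":1},{"slide":[0.198,-0.124,0.05],"spin":-56,"gripper":1}]}}

```text
t: 2.07
tool_pos: [0.5163, 0.098, 0.2479]
tool_rot: [-2.221, -2.218, 0.002]
contact_force: [-0.7, -0.2, -0.3]
opening: 0.0854
grip_force: 0.0
```

{"name": "arm_command", "arguments": {"increments": [{"slide":[0,0,0],"spin":-7,"gripper":1},{"slide":[0,0,0],"spin":-14,"gripper":1},{"slide":[0,0,0],"spin":-18,"gripper":1},{"slide":[0,0,0],"spin":-18,"gripper":1},{"slide":[0,0,0],"spin":-18,"gripper":1}]}}

```text
t: 2.48
tool_pos: [0.5159, 0.0951, 0.2492]
tool_rot: [-1.863, -2.529, 0.001]
contact_force: [-0.4, 0.6, -0.4]
opening: 0.0855
grip_force: 0.0
```

```bash
python3 - <<'E'
from h import *
import pickle
f,c=grab('wrist'); pickle.dump((f,c),open('w2.pkl','wb'))
o=status.get_obs();u,v=proj(c,[.5085,.1315,.03]);print(o['t'],o['tool_pos'],o['tool_rot'],u,v)
u0,v0=int(u)-80,max(int(v)-80,0);print(u0,v0)
save('crop3.png',cv2.resize(f[v0:v0+160,u0:u0+160],None,fx=3.7,fy=3.7,interpolation=cv2.INTER_CUBIC))
E
```

```text
2.5333 [0.51586979 0.09532953 0.24935327] [-1.86252734e+00 -2.52958940e+00  7.95001262e-04] 326.4016496031391 175.8999205763669
246 95
```

View pics/crop3.png

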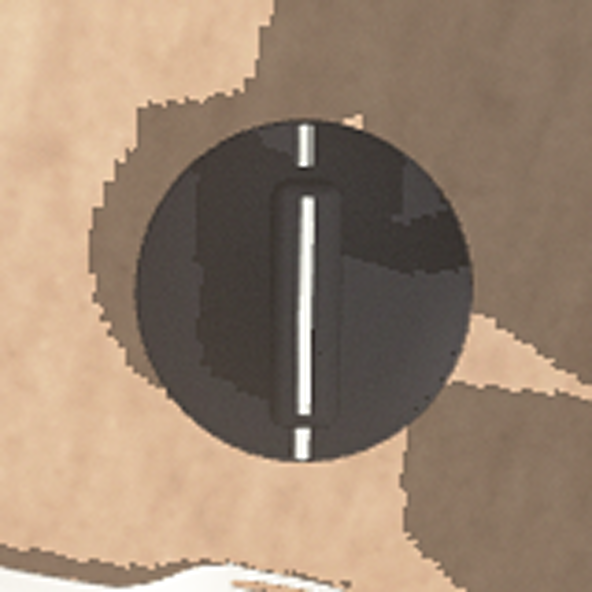

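```bash
python3 - <<'E'
from h import *
import pickle
f,c=pickle.load(open('w2.pkl','rb'))
P=lambda x,y,z:at(c,246+(x+.5)/3.7-.5,95+(y+.5)/3.7-.5,z)[:2]
for a,b,z in(((306,124),(301.5,461),.022),((308,197),(304,414),.048),((136,290),(472,290),.022)):
    p=P(*a,z);q=P(*b,z);d=p-q;print(z,(p+q)/2,np.linalg.norm(d),np.degrees(np.arctan2(d[1],d[0])))
o=status.get_obs();X=R.from_rotvec(o['tool_rot']).as_matrix();print(X,np.degrees(np.arctan2(X[1,0],X[0,0])))
C=(P(306,124,.022)+P(301.5,461,.022))/2
print('delta tool',X.T@(np.r_[C,.044]-o['tool_pos']))
E
```

```text
0.022 [0.50988124 0.13173471] 0.08974189898279314 106.73156803173812
0.048 [0.51002755 0.13195323] 0.05376537848489442 106.4671122254655
0.022 [0.50928744 0.13390153] 0.09045919938279486 -162.72931146678405
[[-2.96905645e-01  9.54906676e-01 -5.27364340e-04]
 [ 9.54906819e-01  2.96905557e-01 -2.40265035e-04]
 [-7.28532830e-05 -5.74919850e-04 -9.99999832e-01]] 107.27184350647224
delta tool [0.03655656 0.00520845 0.20534764]
```

{"name": "arm_command", "arguments": {"increments": [{"slide":[0.012,0.002,0.035],"spin":0.7,"gripper":1},{"slide":[0.025,0.004,0.07],"spin":0.7,"gripper":1},{"slide":[0.0365,0.0053,0.105],"spin":0.7,"gripper":1},{"slide":[0.0365,0.0053,0.135],"spin":0.7,"gripper":1},{"slide":[0.0365,0.0053,0.165],"spin":0.7,"gripper":1},{"slide":[0.0365,0.0053,0.19],"spin":0.7,"gripper":1},{"slide":[0.0365,0.0053,0.204],"spin":0.7,"gripper":1},{"slide":[0.0365,0.0053,0.204],"spin":0.7,"gripper":1}]}}

```text
t: 3.2
tool_pos: [0.5067, 0.1319, 0.0414]
tool_rot: [-1.873, -2.515, 0.009]
contact_force: [-1.4, -0.1, -1.1]
opening: 0.0854
grip_force: 0.0
```

{"name": "arm_command", "arguments": {"increments": [{"slide":[0,0,0],"spin":0,"gripper":-1},{"slide":[0,0,0],"spin":0,"gripper":-1},{"slide":[0,0,0],"spin":0,"gripper":-1},{"slide":[0,0,0],"spin":0,"gripper":-1},{"slide":[0,0,0],"spin":0,"gripper":-1},{"slide":[0,0,0],"spin":0,"gripper":-1},{"slide":[0,0,0],"spin":0,"gripper":-1},{"slide":[0,0,0],"spin":0,"gripper":-1}], "newtons": 60}}

```text
t: 3.87
tool_pos: [0.511, 0.1329, 0.047]
tool_rot: [1.873, 2.52, 0.002]
contact_force: [-0.3, -0.6, 5.7]
opening: 0.0167
grip_force: 60.9
```

{"name": "arm_command", "arguments": {"increments": [{"slide":[0,0,-0.01],"spin":0,"gripper":-1},{"slide":[0,0,-0.03],"spin":0,"gripper":-1},{"slide":[0,0,-0.06],"spin":0,"gripper":-1},{"slide":[0,0,-0.09],"spin":0,"gripper":-1},{"slide":[0,0,-0.12],"spin":0,"gripper":-1},{"slide":[0,0,-0.15],"spin":5,"gripper":-1},{"slide":[0,0,-0.17],"spin":10,"gripper":-1},{"slide":[0,0,-0.17],"spin":14.5,"gripper":-1}]}}

```text
t: 4.53
tool_pos: [0.5123, 0.1331, 0.2221]
tool_rot: [2.178, 2.256, 0.011]
contact_force: [-0.1, -0.2, -0.7]
opening: 0.0167
grip_force: 60.1
```

```bash
cat > d.py <<'E'
from h import *
import sys
o=status.get_obs();X=R.from_rotvec(o['tool_rot']).as_matrix();yaw=np.degrees(np.arctan2(X[1,0],X[0,0]))
t=np.array([float(a) for a in sys.argv[1:4]])
print(o['t'],o['tool_pos'],'yaw',yaw,'tilt',np.degrees(np.arccos(-X[2,2])),o['contact_force'],o['wrist_torque'],o['opening'],o['grip_force'],'q6',o['q'][5]);print('slide',X.T@(t-o['tool_pos']),'spin',yaw-float(sys.argv[4]))
E
python3 d.py .482 -.117 .20 32.25
```

```text
4.5333 [0.51232358 0.13308708 0.22205384] yaw 92.01982818993892 tilt 0.5422642900124003 [-0.12659573 -0.16386847 -0.67299933] [ 0.01184593 -0.05481927 -0.06767804] 0.01670846183689241 60.06529211997986 q6 0.07823433033613195
slide [-0.2488802  -0.03932356  0.02148824] spin 59.76982818993892
```

{"name": "arm_command", "arguments": {"increments": [{"slide":[-0.02,-0.003,0],"spin":7,"gripper":-1},{"slide":[-0.055,-0.008,0],"spin":14,"gripper":-1},{"slide":[-0.09,-0.014,0],"spin":21,"gripper":-1},{"slide":[-0.125,-0.02,0],"spin":28,"gripper":-1},{"slide":[-0.16,-0.025,0],"spin":35,"gripper":-1},{"slide":[-0.195,-0.031,0],"spin":42,"gripper":-1},{"slide":[-0.225,-0.036,0],"spin":49,"gripper":-1},{"slide":[-0.249,-0.039,0],"spin":56,"gripper":-1}]}}

```text
t: 5.2
tool_pos: [0.4796, -0.1195, 0.2155]
tool_rot: [-2.989, -0.966, 0.001]
contact_force: [-0.4, -1.0, -0.0]
opening: 0.0168
grip_force: 60.1
```

{"name": "arm_command", "arguments": {"increments": [{"slide":[0,0,0.01],"spin":3.8,"gripper":-1},{"slide":[0,0,0.02],"spin":3.8,"gripper":-1},{"slide":[0,0,0.02],"spin":3.8,"gripper":-1},{"slide":[0,0,0.02],"spin":3.8,"gripper":-1},{"slide":[0,0,0.02],"spin":3.8,"gripper":-1}]}}

```text
t: 5.62
tool_pos: [0.4807, -0.1168, 0.1955]
tool_rot: [-3.015, -0.881, 0.001]
contact_force: [0.0, 0.3, -0.7]
opening: 0.0166
grip_force: 60.0
```

```bash
python3 d.py .482 -.117 .17 32.25; python3 - <<'E'
from h import *
import pickle
f,c=grab('wrist'); pickle.dump((f,c),open('w3.pkl','wb'))
save('w3.png',cv2.resize(f[160:460,180:480],None,fx=2,fy=2,interpolation=cv2.INTER_CUBIC))
f,c=grab('side'); pickle.dump((f,c),open('s3.pkl','wb'))
u,v=proj(c,[.482,-.117,.14]);print(u,v)
u0,v0=int(u)-55,int(v)-75;print(u0,v0)
save('s3.png',cv2.resize(f[v0:v0+150,u0:u0+110],None,fx=4,fy=4,interpolation=cv2.INTER_CUBIC))
E
```

```text
5.6167 [ 0.48068966 -0.11682047  0.19552782] yaw 32.58601376795856 tilt 0.03616102533074274 [ 0.01417337  0.29501285 -0.70725436] [ 0.01563941 -0.00862354  0.0098804 ] 0.01655050389266493 60.04874110221863 q6 0.6130356784613242
slide [0.00101482 0.00087126 0.02552704] spin 0.33601376795856197
282.97033196612233 221.07371863035863
227 146
```

View pics/w3.png

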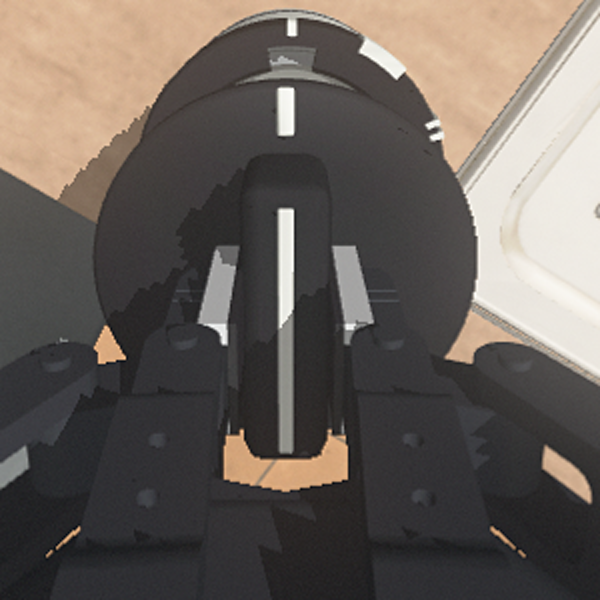

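View pics/s3.png

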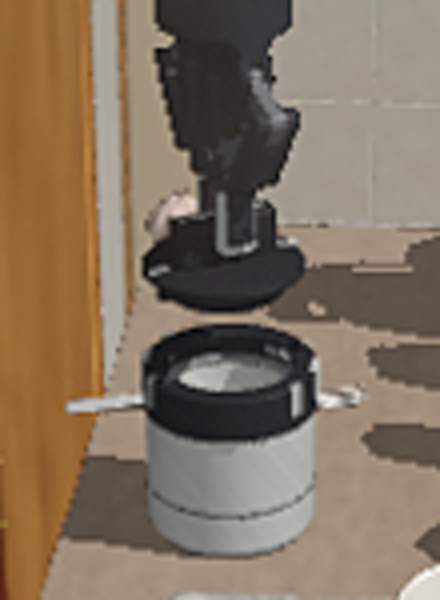

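Lid held level. In the wrist crop the bar stripe runs from (286,208) to (286,455), and the front pointer's outer end is at (286,88). The notch rib is at (291,27), so the two are nearly aligned. The side view shows the lid level above the collar.

```bash
python3 - <<'E'
from h import *
import pickle
f,c=pickle.load(open('w3.pkl','rb'))
P=lambda x,y,z:at(c,180+(x+.5)/2-.5,160+(y+.5)/2-.5,z)
o=status.get_obs();X=R.from_rotvec(o['tool_rot']).as_matrix()
for h in(.045,.047):
  u=o['tool_pos'][2]-h
  L=lambda p:(X.T@(p-o['tool_pos']))*1000
  print(h,'pointer outer',L(P(286,88,u+.022)),'stripe',L(P(286,208,u+.048)),L(P(286,455,u+.048)),'disc edges',L(P(94,255,u+.022)),L(P(477,255,u+.022)))
for n,z in (('rib outer',.103),):
  p=P(292,18,z);print(p, 'dir from centre',np.degrees(np.arctan2(p[1]+.117,p[0]-.482)),np.hypot(p[1]+.117,p[0]-.482))
E
```

```text
0.045 pointer outer [43.67732896 -1.15294174 23.01516603] stripe [26.02029065 -1.11915052 -2.99115883] [-27.96149506  -1.06331924  -3.01050351] disc edges [  5.07324743 -44.98988582  22.98193474] [ 5.18469399 42.50187511 23.02065348]
0.047 pointer outer [43.31747154 -1.15377087 25.01503686] stripe [25.29071612 -1.11959872 -0.99142048] [-29.58463685  -1.06284326  -1.01108538] disc edges [  4.18753161 -45.58785453  24.98135291] [ 4.30049627 43.09570466 25.02059907]
[ 0.52590914 -0.08918345  0.103     ] dir from centre 32.35436273547686 0.051978584525597844
```

{"name": "arm_command", "arguments": {"increments": [{"slide":[0.002,0.0015,0.015],"spin":0.3,"gripper":-1},{"slide":[0.002,0.0015,0.03],"spin":0.3,"gripper":-1},{"slide":[0.002,0.0015,0.039],"spin":0.3,"gripper":-1},{"slide":[0.002,0.0015,0.039],"spin":0.3,"gripper":-1},{"slide":[0.002,0.0015,0.039],"spin":0.3,"gripper":-1}]}}

```text
t: 6.13
tool_pos: [0.4831, -0.1175, 0.1564]
tool_rot: [-3.018, -0.871, 0.001]
contact_force: [0.2, 0.2, 0.0]
opening: 0.0168
grip_force: 60.0
```

```bash
python3 d.py .4832 -.1168 .145 32.25
```

```text
6.1333 [ 0.48308777 -0.11746372  0.15644927] yaw 32.19253830460407 tilt 0.05646472649270709 [0.21238343 0.24562238 0.04139198] [0.02990854 0.01054847 0.03329233] 0.01682911266806523 60.04649519920349 q6 0.620596228449635
slide [ 0.00045508 -0.00049266  0.01144942] spin -0.05746169539592927
```

{"name": "arm_command", "arguments": {"increments": [{"slide":[0,0,0.003],"spin":0,"gripper":-1},{"slide":[0,0,0.006],"spin":0,"gripper":-1},{"slide":[0,0,0.009],"spin":0,"gripper":-1},{"slide":[0,0,0.011],"spin":0,"gripper":-1},{"slide":[0,0,0.011],"spin":0,"gripper":-1},{"slide":[0,0,0.011],"spin":0,"gripper":-1}]}}

```text
t: 6.63
tool_pos: [0.4833, -0.1177, 0.1456]
tool_rot: [-3.018, -0.87, -0.0]
contact_force: [1.0, 1.1, -1.4]
opening: 0.0167
grip_force: 60.1
```

```bash
python3 d.py .4832 -.1168 .145 32.25
```

```text
6.6333 [ 0.48327057 -0.11768892  0.14559575] yaw 32.15052181972925 tilt 0.02019814032008408 [ 0.95442016  1.145997   -1.43432016] [ 0.10412055 -0.0500665  -0.00653203] 0.0167436686567789 60.12210309505463 q6 0.620783767390742
slide [ 0.00041316 -0.00078999  0.00059606] spin -0.09947818027075073
```

{"name": "arm_command", "arguments": {"increments": [{"slide":[0.0005,0,0.002],"spin":0,"gripper":-1},{"slide":[0.0005,0,0.004],"spin":0,"gripper":-1},{"slide":[0.0005,0,0.006],"spin":0,"gripper":-1},{"slide":[0.0005,0,0.006],"spin":0,"gripper":-1},{"slide":[0.0005,0,0.006],"spin":0,"gripper":-1}]}}

```text
t: 7.05
tool_pos: [0.4842, -0.1178, 0.1406]
tool_rot: [3.018, 0.87, 0.002]
contact_force: [-0.9, -0.2, 4.8]
opening: 0.0168
grip_force: 60.7
```

```bash
python3 d.py .4832 -.1168 .136 32.25
```

```text
7.05 [ 0.4842313  -0.11784909  0.1405974 ] yaw 32.15070045678211 tilt 0.08325604088868879 [-0.85727767 -0.24769682  4.80301879] [ 0.02867881  0.08795763 -0.00406472] 0.01677406606130737 60.74511766433716 q6 0.6216240403246893
slide [-0.00031811 -0.00144286  0.00459535] spin -0.0992995432178887
```

{"name": "arm_command", "arguments": {"increments": [{"slide":[0,0,0.002],"spin":0,"gripper":-1},{"slide":[0,0,0.004],"spin":0,"gripper":-1},{"slide":[0,0,0.006],"spin":0,"gripper":-1},{"slide":[0,0,0.006],"spin":0,"gripper":-1},{"slide":[0,0,0.006],"spin":0,"gripper":-1}]}}

```text
t: 7.47
tool_pos: [0.4848, -0.118, 0.1379]
tool_rot: [3.017, 0.87, 0.002]
contact_force: [-6.9, 2.2, 20.4]
opening: 0.0168
grip_force: 63.0
```

```bash
python3 d.py .4832 -.1168 .136 32.25
```

```text
7.4667 [ 0.48481086 -0.1179867   0.13792925] yaw 32.16012550063594 tilt 0.10364838697426258 [-6.94040021  2.18466772 20.43273757] [ 0.51702344  1.40485155 -0.07053008] 0.016761415052460604 62.97830522060394 q6 0.6216756777600109
slide [-0.00073373 -0.0018651   0.00192566] spin -0.08987449936405767
```

{"name": "arm_command", "arguments": {"increments": [{"slide":[-0.0005,-0.0006,-0.0005],"spin":0,"gripper":-1},{"slide":[-0.001,-0.0012,-0.001],"spin":0,"gripper":-1},{"slide":[-0.001,-0.0012,-0.001],"spin":0,"gripper":-1},{"slide":[-0.001,-0.0012,-0.001],"spin":0,"gripper":-1}]}}

```text
t: 7.8
tool_pos: [0.4845, -0.1179, 0.138]
tool_rot: [3.015, 0.869, 0.008]
contact_force: [1.2, 0.6, 10.9]
opening: 0.0169
grip_force: 61.8
```

```bash
python3 d.py .4832 -.1168 .136 32.25; python3 - <<'E'
from h import *
f,c=grab('side')
u,v=proj(c,[.482,-.117,.11]);u0,v0=int(u)-50,int(v)-50
a=cv2.resize(f[v0:v0+100,u0:u0+100],None,fx=4,fy=4,interpolation=cv2.INTER_CUBIC)
f,c=grab('wrist')
b=cv2.resize(f[160:360,220:420],None,fx=2,fy=2,interpolation=cv2.INTER_CUBIC)
save('s4.png',np.hstack([a,b]))
E
```

```text
7.8 [ 0.48449969 -0.11786739  0.13802794] yaw 32.151867377044056 tilt 0.3609668378688198 [ 1.21518104  0.59375971 10.88508201] [0.23442008 0.06565358 0.04646052] 0.016910668604681676 61.7648720741272 q6 0.6213654619518192
slide [-0.00054033 -0.00160528  0.00201796] spin -0.09813262295594427
```

View pics/s4.png

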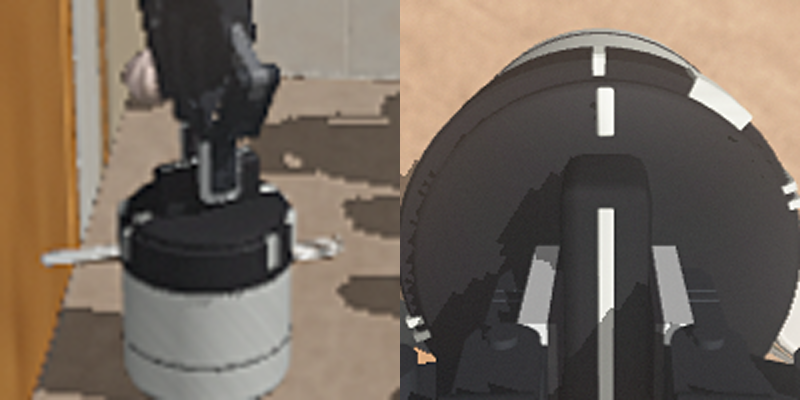

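The side crop shows the disc seated on the collar. The wrist crop shows the front pointer at (605,110) next to the notch rib at (598,62), so lugs are in the notches. Height stays at 0.138 while the force dropped from 20 to 11 N, so the lid is home. Now I'll turn it clockwise with slightly more push.

{"name": "arm_command", "arguments": {"increments": [{"slide":[0,0,0.001],"spin":0,"gripper":-1},{"slide":[0,0,0.001],"spin":0,"gripper":-1},{"slide":[0,0,0.001],"spin":4,"gripper":-1},{"slide":[0,0,0.001],"spin":8,"gripper":-1},{"slide":[0,0,0.001],"spin":12,"gripper":-1},{"slide":[0,0,0.001],"spin":16,"gripper":-1},{"slide":[0,0,0.001],"spin":20,"gripper":-1},{"slide":[0,0,0.001],"spin":20,"gripper":-1}]}}

```text
t: 8.57
tool_pos: [0.4847, -0.1179, 0.1379]
tool_rot: [3.122, 0.329, 0.009]
contact_force: [-1.2, 0.5, 15.5]
opening: 0.0166
grip_force: 62.3
```

```bash
python3 d.py .4832 -.1168 .138 -2.75
```

```text
8.5667 [ 0.48471302 -0.1179122   0.13793765] yaw 12.035268339860663 tilt 0.3654377936527586 [-1.21859307  0.4750795  15.5154534 ] [0.28942344 0.50494873 0.02131943] 0.01655456095861658 62.33726263046265 q6 0.9726092055608957
slide [-1.24749765e-03 -1.40300043e-03 -7.38326046e-05] spin 14.785268339860663
```

{"name": "arm_command", "arguments": {"increments": [{"slide":[0,0,0],"spin":4,"gripper":-1},{"slide":[0,0,0],"spin":8,"gripper":-1},{"slide":[0,0,0],"spin":12,"gripper":-1},{"slide":[0,0,0],"spin":14.8,"gripper":-1},{"slide":[0,0,0],"spin":14.8,"gripper":-1},{"slide":[0,0,0],"spin":14.8,"gripper":-1},{"slide":[0,0,0],"spin":14.8,"gripper":-1}]}}

```text
t: 9.15
tool_pos: [0.4848, -0.1178, 0.1379]
tool_rot: [3.139, -0.072, 0.01]
contact_force: [-1.0, 1.9, 14.8]
opening: 0.0166
grip_force: 62.3
```

```bash
python3 d.py .4832 -.1168 .138 -2.75; python3 - <<'E'
from h import *
f,c=grab('wrist')
b=cv2.resize(f[160:360,200:440],None,fx=3,fy=3,interpolation=cv2.INTER_CUBIC)
save('w5.png',b)
E
```

```text
9.15 [ 0.48482863 -0.1177823   0.13791673] yaw -2.6302772252478803 tilt 0.3764777887415359 [-0.95010487  1.9222147  14.82502272] [0.36105399 0.33891805 0.07436717] 0.01664669599670364 62.293771505355835 q6 1.2285766105823375
slide [-1.67143210e-03 -9.06380150e-04 -9.53559877e-05] spin 0.11972277475211968
```

View pics/w5.png

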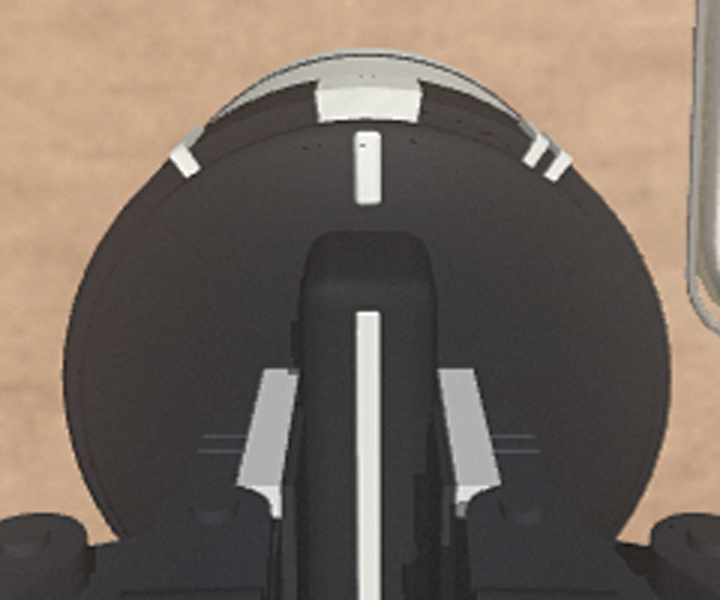

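The pointer (368,165) is centred in the wide mark (315–422), with the lid seated and gripped. I'm handing in.

```bash
python3 -c "
from station import order
print(order.finish_job())"
```

```text
the job is handed in; nothing more can be done
None
```

The job is handed in at about 9 s of the 48 s, but the hand-in returned no verdict: the lid was gripped at about 62 N, seated on the rim under about 15 N of push, and turned about 35° clockwise with its front pointer centred in the wide pulse mark and no sign of it reaching the lock.

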